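Start three push-top timers, longest dish first

TASK

Start the push-top kitchen timers for three dishes, longest-cooking first: with a fingertip lightly press down the cap of the red timer, then the yellow one, then the blue one, each until it is fully down, where it stays. Press gently, leave the timers standing where they are without lifting or shoving them, and leave the white timer and everything else on the counter alone.

Things in the scene. Friction and masses are not known exactly. Their poses are not given: they have to be found in the camera images.
- red_timer: Loose push-top kitchen timer with a red cap and red band: grey round puck 66 mm across and 32 mm high, roughly 0.2 kg, standing on the counter; origin at the centre of its underside, z up.
- red_top (a point): Centre of the flat top of the red timer's round cap (42 mm across). It is 46 mm above the counter when the cap is up (timer stopped) and 36 mm when fully down (timer running), so a pressed cap still stands 4 mm proud of the grey puck.
- red_cap (a joint): How far the red cap is pushed straight down into its puck: 0 m = up, 0.010 m = fully down against a firm stop. It moves under about 3 N, has no spring, and stays where it is left.
- yellow_timer: Loose push-top kitchen timer with a yellow cap and yellow band: grey round puck 66 mm across and 32 mm high, roughly 0.2 kg, standing on the counter; origin at the centre of its underside, z up.
- yellow_top (a point): Centre of the flat top of the yellow timer's round cap (42 mm across). It is 46 mm above the counter when the cap is up (timer stopped) and 36 mm when fully down (timer running), so a pressed cap still stands 4 mm proud of the grey puck.
- yellow_cap (a joint): How far the yellow cap is pushed straight down into its puck: 0 m = up, 0.010 m = fully down against a firm stop. It moves under about 3 N, has no spring, and stays where it is left.
- blue_timer: Loose push-top kitchen timer with a blue cap and blue band: grey round puck 66 mm across and 32 mm high, roughly 0.2 kg, standing on the counter; origin at the centre of its underside, z up.
- blue_top (a point): Centre of the flat top of the blue timer's round cap (42 mm across). It is 46 mm above the counter when the cap is up (timer stopped) and 36 mm when fully down (timer running), so a pressed cap still stands 4 mm proud of the grey puck.
- blue_cap (a joint): How far the blue cap is pushed straight down into its puck: 0 m = up, 0.010 m = fully down against a firm stop. It moves under about 3 N, has no spring, and stays where it is left.
- white_timer: Loose push-top kitchen timer with a white cap and white band: grey round puck 66 mm across and 32 mm high, roughly 0.2 kg, standing on the counter; origin at the centre of its underside, z up.
- white_top (a point): Centre of the flat top of the white timer's round cap (42 mm across). It is 46 mm above the counter when the cap is up (timer stopped) and 36 mm when fully down (timer running), so a pressed cap still stands 4 mm proud of the grey puck.
- white_cap (a joint): How far the white cap is pushed straight down into its puck: 0 m = up, 0.010 m = fully down against a firm stop. It moves under about 3 N, has no spring, and stays where it is left.
- ramekin_mid (a point): Empty glass ramekin, 84 mm across, 45 mm high, open side up; point on its axis 22 mm above the counter.
- pusher_mid (a point): Grey plastic food pusher lying flat, about 117 mm long, 45 mm wide (62 mm at its flanged end), 44 mm high; point near its middle, 20 mm above the counter.
- bowl_mid (a point): Empty clear processor bowl, 170 mm across, 125 mm high, with a grey side handle reaching 130 mm from its axis (on the side away from the timers); point on its axis 60 mm above the counter.

How it is judged:
By the outcome, as a careful person would: the job done as asked, in the order asked, and still so for the second after the job is handed in, with the robot touching nothing.
It also fails if it takes over 58 s, if anything falls off the work surface, if the arm or the gripper's body presses on something with over 40 N, if the wrist force passes 120 N, or if a joint passes its speed limit or range.

ROBOT

A 6-joint arm with a two-finger parallel gripper is mounted at the origin on the work surface. World frame = base frame: x ahead of the robot, y to its left, z up, the work surface at z = 0. Lengths are in mm, angles in rad, forces in N, time in s.
With the tool pointing down it reaches from about 400 to 925 mm from the base axis. Payload 12.5 kg.
Tool frame: the origin (TCP) lies at the very end of the fingers, on their centre line; the grasp point (between the pads) lies 19 mm behind it; z points along the fingers, y is the line along which they close (so a half turn about z gives the same grasp; the last joint's range is limited). The gripper opens to 95 mm and grips with 3 to 60 N. Pads are 20 mm wide; open, the fingers measure 119 mm over their backs; the gripper's body (75 mm by 180 mm) begins 59 mm behind the grasp point.
Start: joints at [1.086, 0.491, 1.559, -0, 1.092, -0.106], TCP at [231.114, 580.718, 214.661] pointing down, gripper open.
Joint ranges: [-3.1, 3.1], [-0.84, 2.19], [0.05, 2.79], [-1.13, 4.28], [0.06, 2.93], [-2.69, 2.69]. Speed limits (rad/s): [2.22, 2.22, 2.79, 3.14, 3.14, 3.14].

INTERFACE

Orientations are given as [roll, pitch, yaw] about the fixed x, y, z axes, in that order (R = Rz(yaw) Ry(pitch) Rx(roll)).
In Python, from cell import * gives the robot as it stands.
- The arm moves only by the tool step_arm, never from a script. Its argument "plan" is a list of rows, each an object of numbers: "x", "y", "z": the shift along the tool's x, y, z in units of 25 mm (1.0 is 25 mm); "rx", "ry", "rz": the turn, a rotation vector about the tool's x, y, z in units of 0.1 rad (1.0 is 0.1 rad). In form: [{"x": .., "y": .., "z": .., "rx": .., "ry": .., "rz": ..}, ...]. A call has exactly 10 rows; each row shifts and turns the commanded pose from where the row before left it, along the tool's axes as they then stand; what a row does not reach is not made up. A row lasts 1/12 s, in which the tool goes at most 41.7 mm and 7.16 degrees, less where a joint would pass 70% of its speed; a pose out of reach is approached as far as the arm can. A call with a number of a shift or a turn outside -1 to 1 is refused whole. A call with a gripper value outside its range is refused whole. "jaw" is the closure, from -1 (fully open) to 1 (shut), so that 0 is half open, set as the call begins (left out, the last holds). The fingers move at their own pace and stop on an object; the grip force is fixed at half the most. Time passes only in rows, so rows that do not move let the fingers close, or fill a call up. It gives the time, the measured TCP pose, the force, the opening and the grip force at its end, in the units of the state.
- state(): the state, without advancing time (a new reading comes with each control period).
- read_camera(name): name is "side" or "top"; returns a dict with "image" (400x640x3 uint8, red, green, blue), "depth" (400x640 float32, mm along the optical axis (not along the pixel's ray), 0 where there is no reading), "vfov" (degrees; the focal length in pixels is half the picture's height over the tangent of half this angle, whatever the lens; pixels are square), "cx", "cy" (the principal point, pixels), "R" (3x3) and "t" (3): a world point X has camera coordinates R X + t. Camera axes: x right, y down, z forward; pixel columns grow to the right and rows downward; lengths in mm; the calibration is good to about 2 mm. A picture is of the moment at which its call begins.
- job_done(): hands the job in; it is judged then, once.
The state is a dict: "t": time; "joints": joint angles; "qvel": joint speeds; "tau": joint torques, N m; "eef_pos": TCP position; "tcp_rot": TCP orientation; "ft_force": force on the tool from outside, world axes, zero at the start; "moment": the same for the moment, N m; "opening": opening from 0.0 (shut) to 1.0 (fully open); "grip_force": force on a finger pad.
Only numpy, scipy, OpenCV 4.12 (cv2) and the standard library are available. Lean on these libraries where they do the work, as an engineer would, in place of code of your own. Each camera call takes 0.05 s, during which the arm holds its last target. There are 200 camera calls.

## Working session

There is one attempt and no reset: what is moved stays moved. The work goes in short steps, Python scripts to look and compute and a tool call to move; the robot and the scene stay as the last step left them, time stands still between calls to the robot, and variables do not carry over. Pictures are saved under pics/ and viewed, at most 10 in all, crops included, and the job is handed in when it is done.

Besides the shell and the picture viewer there is one more tool, called after "Request:" in YAML: its name, and indented under it one key for each argument. step_arm: Moves the arm, as the interface text tells. Shifts and turns lie within -1 to 1; 1 stands for 25 mm of shift or 0.1 rad of turn. Its arguments: {"type":"object","properties":{"plan":{"type":"array","items":{"type":"object","properties":{"x":{"type":"number"},"y":{"type":"number"},"z":{"type":"number"},"rx":{"type":"number"},"ry":{"type":"number"},"rz":{"type":"number"}}}},"jaw":{"type":"number"}},"required":["plan"]}

```bash
mkdir -p pics; cat > h.py <<'E'
from cell import *
import numpy as np, cv2
def shot(n,f):
    c=read_camera(n); cv2.imwrite('pics/'+f,c["image"][:,:,::-1]); return c
def pts(c,u,v):
    f=200/np.tan(np.radians(c["vfov"])/2)
    d=c["depth"][v,u]
    P=np.stack([(u-c["cx"])/f*d,(v-c["cy"])/f*d,d],-1)
    return (P-np.array(c["t"]))@np.array(c["R"])
E
python3 - <<'E'
from h import *
s=state(); print(s)
for n in("top","side"):
    c=shot(n,n+"0.png"); print(n,c["vfov"],c["cx"],c["cy"],np.round(-np.array(c["R"]).T@c["t"]), np.round(c["R"],2).tolist())
    np.savez("/tmp/%s.npz"%n,**c)
E
```

```text
{'t': 0.0, 'joints': array([ 1.08638350e+00,  4.91557447e-01,  1.55944584e+00, -1.82974960e-05,
        1.09168740e+00, -1.05596502e-01]), 'qvel': array([ 1.32147118e-03, -2.50397280e-04, -1.18022882e-03,  3.60161827e-04,
       -2.66241225e-03, -2.60925604e-07]), 'tau': array([-1.58575054e-03, -6.12653804e+01, -2.58169234e+01,  6.91831182e-02,
        4.83678246e-02, -1.12982455e-04]), 'eef_pos': array([231.00700185, 580.4839731 , 214.06430266]), 'tcp_rot': array([-3.14049903e+00, -9.95952414e-05,  2.76278472e+00]), 'ft_force': array([0.05681063, 0.38158376, 0.48358843]), 'moment': array([-0.01225894, -0.03182833, -0.03593257]), 'grip_force': 0.0, 'opening': 0.9961208024738334}
top 52.25447220167769 317.7888301086682 201.09113847060758 [ 525.   48. 1182.] [[-0.02, -1.0, 0.0], [-1.0, 0.02, -0.06], [0.06, -0.0, -1.0]]
side 56.589000362038036 314.31905016177865 197.40972525410766 [  86. -441.  787.] [[0.69, -0.72, -0.02], [-0.52, -0.48, -0.7], [0.5, 0.5, -0.71]]
```

View pics/top0.png

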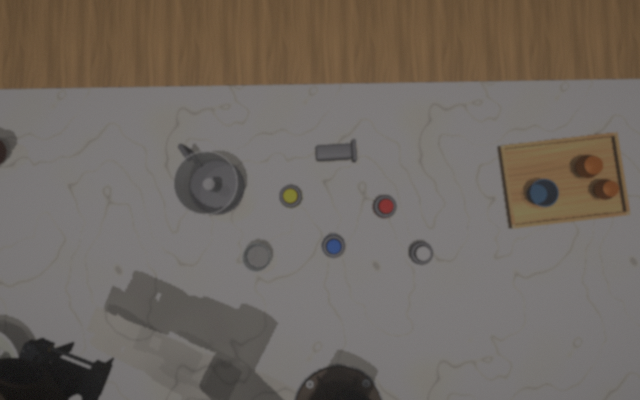

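View pics/side0.png

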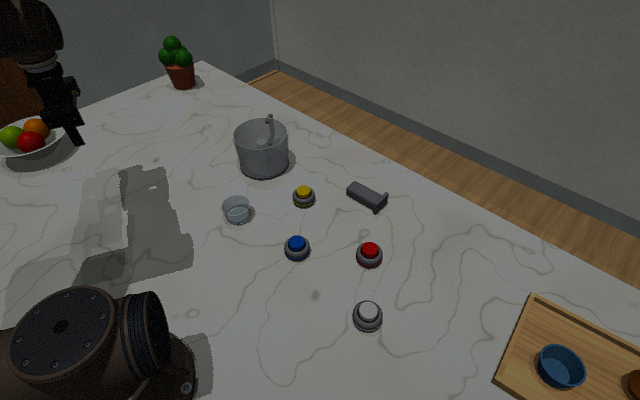

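The top view shows yellow at (291,196), red at (385,206), blue at (334,246), white at (421,252), the bowl at (210,183), the ramekin at (258,255) and the pusher at (335,152). The side view shows the same four timers unobstructed: yellow at (303,190), red at (370,249), blue at (296,243), white at (368,310).

```bash
cat >> h.py <<'E'
def plane(c,u,v,z):
    f=200/np.tan(np.radians(c["vfov"])/2); R=np.array(c["R"]); o=-R.T@c["t"]
    d=R.T@np.array([(u-c["cx"])/f,(v-c["cy"])/f,1]); return o+d*(z-o[2])/d[2]
ROI={"top":dict(red=(385,206),yellow=(291,196),blue=(334,246),white=(421,252)),
     "side":dict(red=(370,249),yellow=(303,190),blue=(296,243),white=(368,310))}
HUE=dict(red=(0,),yellow=(28,),blue=(114,))
def caps(c,n,zs=(46,)):
    hsv=cv2.cvtColor(c["image"],cv2.COLOR_RGB2HSV).astype(int)
    for k,(u0,v0) in ROI[n].items():
        r=18; H=hsv[v0-r:v0+r,u0-r:u0+r]
        if k in HUE:
            dh=abs((H[...,0]-HUE[k][0]+90)%180-90); m=(dh<14)&(H[...,1]>130)
        else: m=(H[...,2]>np.percentile(H[...,2],88))
        D=c["depth"][v0-r:v0+r,u0-r:u0+r]
        V,U=np.nonzero(m); P=pts(c,U+u0-r,V+v0-r)
        top=P[:,2]>np.percentile(P[:,2],90)-4   # flat top only
        uu,vv=U[top]+u0-r,V[top]+v0-r; zt=np.median(P[top,2])
        mid=((uu.min()+uu.max())/2,(vv.min()+vv.max())/2)
        print(n,k,"npx",len(U),top.sum(),"px %.1f %.1f"%(uu.mean(),vv.mean()),"mid",mid,"w/h",np.ptp(uu)+1,np.ptp(vv)+1,"ztop %.1f"%zt,"depth xy",np.round(P[top].mean(0)[:2],1),"plane",*[np.round(plane(c,uu.mean(),vv.mean(),z)[:2],1) for z in zs])
E
python3 - <<'E'
from h import *
for n in("top","side"):
    c=dict(np.load("/tmp/%s.npz"%n)); caps(c,n)
    if n=="top":
        for w,(u,v) in dict(bowl=(210,183),ram=(258,255),push=(335,152)).items(): print(w,np.round(plane(c,u,v,30)))
E
```

```text
top red npx 135 94 px 385.5 205.9 mid (np.float64(385.5), np.float64(206.0)) w/h 14 13 ztop 47.0 depth xy [ 571.1 -141. ] plane [ 571.5 -143.1]
top yellow npx 136 98 px 289.8 196.0 mid (np.float64(290.0), np.float64(195.5)) w/h 13 14 ztop 46.6 depth xy [603.7 123.3] plane [603.7 123.3]
top blue npx 113 81 px 333.4 245.8 mid (np.float64(333.5), np.float64(246.0)) w/h 12 13 ztop 46.9 depth xy [464.3   4.5] plane [463.2   3.9]
top white npx 31 17 px 419.4 241.4 mid (np.float64(420.5), np.float64(243.5)) w/h 36 20 ztop 2.7 depth xy [ 470.2 -243.7] plane [ 471.7 -234.8]
bowl [645. 350.  30.]
ram [440. 216.  30.]
push [728.  -6.  30.]
side red npx 272 170 px 369.7 248.2 mid (np.float64(369.5), np.float64(248.5)) w/h 16 14 ztop 45.3 depth xy [ 569.1 -145.6] plane [ 571.3 -144.2]
side yellow npx 196 111 px 303.0 190.3 mid (np.float64(303.5), np.float64(195.5)) w/h 14 22 ztop 45.2 depth xy [595.7 112.8] plane [604.1 122. ]
side blue npx 256 161 px 296.1 241.5 mid (np.float64(296.5), np.float64(241.5)) w/h 16 14 ztop 45.5 depth xy [462.    3.8] plane [461.6   3.4]
side white npx 121 103 px 367.2 302.3 mid (np.float64(367.5), np.float64(308.5)) w/h 36 34 ztop -0.1 depth xy [ 465.1 -222.5] plane [ 451.2 -230.9]
```

```bash
cat >> h.py <<'E'
from scipy.spatial.transform import Rotation as Ro
T=dict(red=(571.4,-143.7),yellow=(603.9,122.6),blue=(462.4,3.6))
def go(x,y,z):
    s=state(); R=Ro.from_euler("xyz",s["tcp_rot"]).as_matrix()
    tilt=Ro.from_euler("xyz",[np.pi,0,s["tcp_rot"][2]]).as_matrix()
    print("t %.2f"%s["t"],"pos",np.round(s["eef_pos"],1),"F",np.round(s["ft_force"],1),"open %.2f"%s["opening"],"tool shift units",np.round(R.T@(np.array([x,y,z])-s["eef_pos"])/25,2),"turn units",np.round(Ro.from_matrix(R.T@tilt).as_rotvec()*10,2))
E
python3 -c "
from h import *
go(*T['red'],100)"
```

```text
t 0.10 pos [231.  580.5 214.1] F [0.4 0.2 0.6] open 1.00 tool shift units [-23.36 -21.87   4.58] turn units [-0.01 -0.    0.  ]
```

Request:
step_arm:
  jaw: 1
  plan:
    - {"x":-0.4,"y":-0.4}
    - {"x":-0.8,"y":-0.75}
    - {"x":-0.8,"y":-0.75}
    - {"x":-0.8,"y":-0.75}
    - {"x":-0.8,"y":-0.75}
    - {"x":-0.8,"y":-0.75}
    - {"x":-0.8,"y":-0.75}
    - {"x":-0.8,"y":-0.75}
    - {"x":-0.8,"y":-0.75}
    - {"x":-0.8,"y":-0.75}

```text
schema error: expected keys x, y, z, rx, ry, rz
```

Request:
step_arm:
  plan:
    - {"x":-0.8,"y":-0.75}
    - {"x":-0.8,"y":-0.75}
    - {"x":-0.8,"y":-0.75}
    - {"x":-0.8,"y":-0.75}
    - {"x":-0.8,"y":-0.75}
    - {"x":-0.8,"y":-0.75}
    - {"x":-0.8,"y":-0.75}
    - {"x":-0.8,"y":-0.75}
    - {"x":-0.8,"y":-0.75}
    - {"x":-0.8,"y":-0.75}

```text
schema error: expected keys x, y, z, rx, ry, rz
```

Request:
step_arm:
  plan:
    - {"x":-0.8,"y":-0.75}
    - {"x":-0.8,"y":-0.75}
    - {"x":-0.8,"y":-0.75}
    - {"x":-0.8,"y":-0.75}
    - {"x":-0.8,"y":-0.75}
    - {"x":-0.8,"y":-0.75}
    - {"x":-0.8,"y":-0.75}
    - {"x":-0.8,"y":-0.75}
    - {"x":-0.4,"y":-0.4}
    - {}

```text
schema error: expected keys x, y, z, rx, ry, rz
```

```bash
python3 -c "
from h import *
go(*T['red'],60)"
```

```text
t 0.10 pos [231.  580.5 214.1] F [0.4 0.2 0.6] open 1.00 tool shift units [-23.36 -21.87   6.18] turn units [-0.01 -0.    0.  ]
```

All six keys are needed in every row.

Request:
step_arm:
  jaw: 1
  plan:
    - {"x":-0.4,"y":-0.4,"z":0,"rx":0,"ry":0,"rz":0}
    - {"x":-0.8,"y":-0.75,"z":0,"rx":0,"ry":0,"rz":0}
    - {"x":-0.8,"y":-0.75,"z":0,"rx":0,"ry":0,"rz":0}
    - {"x":-0.8,"y":-0.75,"z":0,"rx":0,"ry":0,"rz":0}
    - {"x":-0.8,"y":-0.75,"z":0,"rx":0,"ry":0,"rz":0}
    - {"x":-0.8,"y":-0.75,"z":0,"rx":0,"ry":0,"rz":0}
    - {"x":-0.8,"y":-0.75,"z":0,"rx":0,"ry":0,"rz":0}
    - {"x":-0.8,"y":-0.75,"z":0,"rx":0,"ry":0,"rz":0}
    - {"x":-0.8,"y":-0.75,"z":0,"rx":0,"ry":0,"rz":0}
    - {"x":-0.8,"y":-0.75,"z":0,"rx":0,"ry":0,"rz":0}

```text
t: 0.93
eef_pos: [341.8, 343.1, 214.5]
tcp_rot: [-3.141, -0.0, 2.763]
ft_force: [0.4, 0.2, 0.3]
opening: 0.355
grip_force: 0.0
```

```bash
python3 -c "
from h import *
go(*T['red'],60)"
```

```text
t 0.93 pos [341.8 343.1 214.5] F [0.4 0.2 0.3] open 0.35 tool shift units [-15.73 -14.7    6.18] turn units [-0. -0.  0.]
```

Request:
step_arm:
  plan:
    - {"x":-0.8,"y":-0.75,"z":0,"rx":0,"ry":0,"rz":0}
    - {"x":-0.8,"y":-0.75,"z":0,"rx":0,"ry":0,"rz":0}
    - {"x":-0.8,"y":-0.75,"z":0,"rx":0,"ry":0,"rz":0}
    - {"x":-0.8,"y":-0.75,"z":0,"rx":0,"ry":0,"rz":0}
    - {"x":-0.8,"y":-0.75,"z":0,"rx":0,"ry":0,"rz":0}
    - {"x":-0.8,"y":-0.75,"z":0,"rx":0,"ry":0,"rz":0}
    - {"x":-0.8,"y":-0.75,"z":0,"rx":0,"ry":0,"rz":0}
    - {"x":-0.8,"y":-0.75,"z":0,"rx":0,"ry":0,"rz":0}
    - {"x":-0.8,"y":-0.75,"z":0,"rx":0,"ry":0,"rz":0}
    - {"x":-0.8,"y":-0.75,"z":0,"rx":0,"ry":0,"rz":0}

```text
t: 1.77
eef_pos: [458.3, 94.9, 214.5]
tcp_rot: [-3.142, -0.0, 2.763]
ft_force: [0.4, 0.1, 0.1]
opening: 0.003
grip_force: 0.0
```

Request:
step_arm:
  plan:
    - {"x":-0.8,"y":-0.75,"z":0.4,"rx":0,"ry":0,"rz":0}
    - {"x":-0.8,"y":-0.75,"z":0.5,"rx":0,"ry":0,"rz":0}
    - {"x":-0.8,"y":-0.75,"z":0.5,"rx":0,"ry":0,"rz":0}
    - {"x":-0.8,"y":-0.75,"z":0.5,"rx":0,"ry":0,"rz":0}
    - {"x":-0.8,"y":-0.75,"z":0.5,"rx":0,"ry":0,"rz":0}
    - {"x":-0.8,"y":-0.75,"z":0.5,"rx":0,"ry":0,"rz":0}
    - {"x":-0.8,"y":-0.75,"z":0.5,"rx":0,"ry":0,"rz":0}
    - {"x":-0.8,"y":-0.75,"z":0.5,"rx":0,"ry":0,"rz":0}
    - {"x":-0.8,"y":-0.75,"z":0.5,"rx":0,"ry":0,"rz":0}
    - {"x":-0.4,"y":-0.3,"z":0.3,"rx":0,"ry":0,"rz":0}

```text
t: 2.6
eef_pos: [569.9, -140.3, 95.5]
tcp_rot: [-3.141, -0.001, 2.761]
ft_force: [-0.9, 0.3, -0.5]
opening: 0.005
grip_force: 0.0
```

```bash
python3 -c "
from h import *
go(*T['red'],60)"
```

```text
t 2.60 pos [ 569.9 -140.3   95.5] F [-0.9  0.3 -0.5] open 0.01 tool shift units [-0.11 -0.1   1.42] turn units [-0.   -0.01  0.  ]
```

Request:
step_arm:
  plan:
    - {"x":-0.1,"y":-0.1,"z":0.2,"rx":0,"ry":0,"rz":0}
    - {"x":0,"y":0,"z":0.3,"rx":0,"ry":0,"rz":0}
    - {"x":0,"y":0,"z":0.3,"rx":0,"ry":0,"rz":0}
    - {"x":0,"y":0,"z":0.3,"rx":0,"ry":0,"rz":0}
    - {"x":0,"y":0,"z":0.2,"rx":0,"ry":0,"rz":0}
    - {"x":0,"y":0,"z":0.1,"rx":0,"ry":0,"rz":0}
    - {"x":0,"y":0,"z":0,"rx":0,"ry":0,"rz":0}
    - {"x":0,"y":0,"z":0,"rx":0,"ry":0,"rz":0}
    - {"x":0,"y":0,"z":0,"rx":0,"ry":0,"rz":0}
    - {"x":0,"y":0,"z":0,"rx":0,"ry":0,"rz":0}

```text
t: 3.43
eef_pos: [570.9, -141.0, 62.5]
tcp_rot: [3.141, 0.001, 2.763]
ft_force: [0.3, -0.2, -0.4]
opening: 0.002
grip_force: 0.0
```

```bash
python3 -c "
from h import *
go(*T['red'],46)
a=shot('side','s1.png')['image']; cv2.imwrite('pics/s1c.png',cv2.resize(a[170:330,240:440,::-1],None,fx=3,fy=3))"
```

```text
t 3.43 pos [ 570.9 -141.    62.5] F [ 0.3 -0.2 -0.4] open 0.00 tool shift units [-0.06 -0.09  0.66] turn units [0.   0.01 0.  ]
```

View pics/s1c.png

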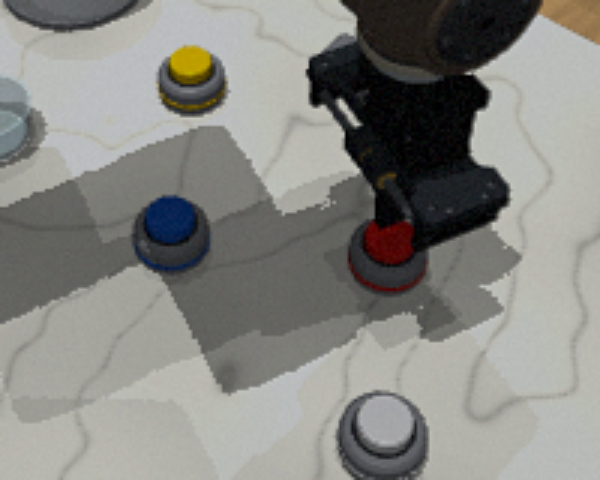

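The crop shows the closed fingertip just above the red cap at (390,225), with blue, yellow and white clear of the gripper. I'll creep down while watching the force.

Request:
step_arm:
  plan:
    - {"x":-0.07,"y":-0.09,"z":0.1,"rx":0,"ry":0,"rz":0}
    - {"x":0,"y":0,"z":0.1,"rx":0,"ry":0,"rz":0}
    - {"x":0,"y":0,"z":0.1,"rx":0,"ry":0,"rz":0}
    - {"x":0,"y":0,"z":0.1,"rx":0,"ry":0,"rz":0}
    - {"x":0,"y":0,"z":0.05,"rx":0,"ry":0,"rz":0}
    - {"x":0,"y":0,"z":0.05,"rx":0,"ry":0,"rz":0}
    - {"x":0,"y":0,"z":0.04,"rx":0,"ry":0,"rz":0}
    - {"x":0,"y":0,"z":0.04,"rx":0,"ry":0,"rz":0}
    - {"x":0,"y":0,"z":0,"rx":0,"ry":0,"rz":0}
    - {"x":0,"y":0,"z":0,"rx":0,"ry":0,"rz":0}

```text
t: 4.32
eef_pos: [571.6, -143.8, 47.6]
tcp_rot: [3.141, 0.0, 2.763]
ft_force: [-0.0, 0.1, 0.3]
opening: 0.005
grip_force: 0.0
```

Request:
step_arm:
  plan:
    - {"x":0,"y":0,"z":0.03,"rx":0,"ry":0,"rz":0}
    - {"x":0,"y":0,"z":0.03,"rx":0,"ry":0,"rz":0}
    - {"x":0,"y":0,"z":0.03,"rx":0,"ry":0,"rz":0}
    - {"x":0,"y":0,"z":0.03,"rx":0,"ry":0,"rz":0}
    - {"x":0,"y":0,"z":0.03,"rx":0,"ry":0,"rz":0}
    - {"x":0,"y":0,"z":0.03,"rx":0,"ry":0,"rz":0}
    - {"x":0,"y":0,"z":0.03,"rx":0,"ry":0,"rz":0}
    - {"x":0,"y":0,"z":0.03,"rx":0,"ry":0,"rz":0}
    - {"x":0,"y":0,"z":0,"rx":0,"ry":0,"rz":0}
    - {"x":0,"y":0,"z":0,"rx":0,"ry":0,"rz":0}

```text
t: 5.15
eef_pos: [571.6, -143.8, 41.5]
tcp_rot: [3.142, -0.0, 2.763]
ft_force: [0.8, 0.1, 0.1]
opening: 0.003
grip_force: 0.3
```

Request:
step_arm:
  plan:
    - {"x":0,"y":0,"z":0.02,"rx":0,"ry":0,"rz":0}
    - {"x":0,"y":0,"z":0.02,"rx":0,"ry":0,"rz":0}
    - {"x":0,"y":0,"z":0.02,"rx":0,"ry":0,"rz":0}
    - {"x":0,"y":0,"z":0.02,"rx":0,"ry":0,"rz":0}
    - {"x":0,"y":0,"z":0.02,"rx":0,"ry":0,"rz":0}
    - {"x":0,"y":0,"z":0.02,"rx":0,"ry":0,"rz":0}
    - {"x":0,"y":0,"z":0.02,"rx":0,"ry":0,"rz":0}
    - {"x":0,"y":0,"z":0.02,"rx":0,"ry":0,"rz":0}
    - {"x":0,"y":0,"z":0.02,"rx":0,"ry":0,"rz":0}
    - {"x":0,"y":0,"z":0.02,"rx":0,"ry":0,"rz":0}

```text
t: 5.98
eef_pos: [571.6, -143.8, 36.6]
tcp_rot: [3.141, 0.0, 2.763]
ft_force: [-0.4, 0.2, 3.0]
opening: 0.005
grip_force: 1.4
```

```bash
python3 -c "
from h import *
go(*T['red'],36)
a=shot('side','s2.png')['image']; cv2.imwrite('pics/s2c.png',cv2.resize(a[200:280,320:420,::-1],None,fx=6,fy=6))"
```

```text
t 5.98 pos [ 571.6 -143.8   36.6] F [-0.4  0.2  3. ] open 0.00 tool shift units [0.01 0.   0.02] turn units [0. 0. 0.]
```

View pics/s2c.png

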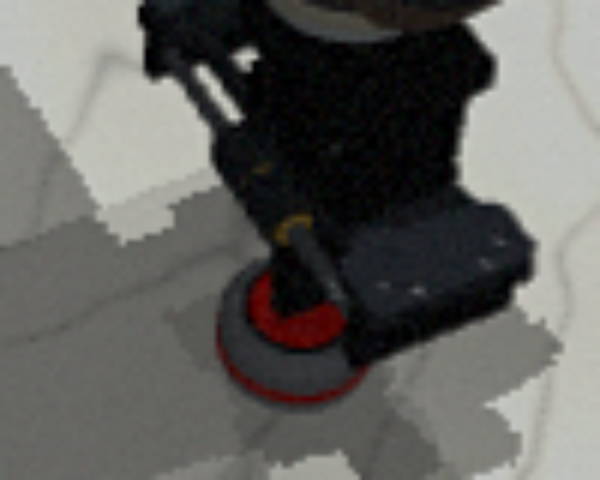

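The fingertip stands at the centre of the red cap (crop 295,300), and the 3 N reading means the cap is sliding. I'll go on until the stop makes the force rise.

Request:
step_arm:
  plan:
    - {"x":0,"y":0,"z":0.02,"rx":0,"ry":0,"rz":0}
    - {"x":0,"y":0,"z":0.02,"rx":0,"ry":0,"rz":0}
    - {"x":0,"y":0,"z":0,"rx":0,"ry":0,"rz":0}
    - {"x":0,"y":0,"z":0,"rx":0,"ry":0,"rz":0}
    - {"x":0,"y":0,"z":0,"rx":0,"ry":0,"rz":0}
    - {"x":0,"y":0,"z":0,"rx":0,"ry":0,"rz":0}
    - {"x":0,"y":0,"z":0,"rx":0,"ry":0,"rz":0}
    - {"x":0,"y":0,"z":0,"rx":0,"ry":0,"rz":0}
    - {"x":0,"y":0,"z":0,"rx":0,"ry":0,"rz":0}
    - {"x":0,"y":0,"z":0,"rx":0,"ry":0,"rz":0}

```text
t: 6.87
eef_pos: [571.6, -143.8, 36.2]
tcp_rot: [3.142, 0.0, 2.763]
ft_force: [-1.4, 0.1, 9.0]
opening: 0.003
grip_force: 5.0
```

Force is 9 N at z 36.2, so red is on its stop. I'll retreat straight up, then go to yellow.

Request:
step_arm:
  plan:
    - {"x":0,"y":0,"z":-0.1,"rx":0,"ry":0,"rz":0}
    - {"x":0,"y":0,"z":-0.3,"rx":0,"ry":0,"rz":0}
    - {"x":0,"y":0,"z":-0.5,"rx":0,"ry":0,"rz":0}
    - {"x":0,"y":0,"z":-0.5,"rx":0,"ry":0,"rz":0}
    - {"x":0,"y":0,"z":-0.5,"rx":0,"ry":0,"rz":0}
    - {"x":0.1,"y":0.4,"z":-0.3,"rx":0,"ry":0,"rz":0}
    - {"x":0.2,"y":0.8,"z":0,"rx":0,"ry":0,"rz":0}
    - {"x":0.2,"y":0.8,"z":0,"rx":0,"ry":0,"rz":0}
    - {"x":0.2,"y":0.8,"z":0,"rx":0,"ry":0,"rz":0}
    - {"x":0.2,"y":0.8,"z":0,"rx":0,"ry":0,"rz":0}

```text
t: 7.7
eef_pos: [583.8, -50.3, 90.7]
tcp_rot: [3.141, -0.0, 2.763]
ft_force: [-1.0, -0.9, 0.1]
opening: 0.006
grip_force: 0.0
```

Request:
step_arm:
  plan:
    - {"x":0.2,"y":0.8,"z":0,"rx":0,"ry":0,"rz":0}
    - {"x":0.2,"y":0.8,"z":0,"rx":0,"ry":0,"rz":0}
    - {"x":0.2,"y":0.8,"z":0,"rx":0,"ry":0,"rz":0}
    - {"x":0.2,"y":0.8,"z":0,"rx":0,"ry":0,"rz":0}
    - {"x":0.2,"y":0.8,"z":0,"rx":0,"ry":0,"rz":0}
    - {"x":0.2,"y":0.8,"z":0,"rx":0,"ry":0,"rz":0}
    - {"x":0.2,"y":0.8,"z":0,"rx":0,"ry":0,"rz":0}
    - {"x":0.2,"y":0.8,"z":0,"rx":0,"ry":0,"rz":0}
    - {"x":0.2,"y":0.4,"z":0,"rx":0,"ry":0,"rz":0}
    - {"x":0,"y":0,"z":0,"rx":0,"ry":0,"rz":0}

```text
t: 8.53
eef_pos: [604.4, 125.0, 90.5]
tcp_rot: [3.142, -0.0, 2.765]
ft_force: [-0.3, -0.2, -0.3]
opening: 0.005
grip_force: 0.0
```

```bash
python3 -c "
from h import *
go(*T['yellow'],47.5)
caps(shot('top','t3.png'),'top'); c=shot('side','s3.png'); caps(c,'side')
cv2.imwrite('pics/s3c.png',cv2.resize(c['image'][150:350,200:440,::-1],None,fx=3,fy=3))"
```

```text
t 8.53 pos [604.4 125.   90.5] F [-0.3 -0.2 -0.3] open 0.01 tool shift units [-0.02 -0.1   1.72] turn units [ 0. -0. -0.]
top red npx 137 82 px 385.4 206.3 mid (np.float64(385.0), np.float64(206.0)) w/h 13 13 ztop 37.2 depth xy [ 569.7 -139.5] plane [ 570.7 -142.9]Traceback (most recent call last):
  File "<string>", line 4, in <module>
    caps(shot('top','t3.png'),'top'); c=shot('side','s3.png'); caps(c,'side')
    ~~~~^^^^^^^^^^^^^^^^^^^^^^^^^^^^
  File "h.py", line 25, in caps
    top=P[:,2]>np.percentile(P[:,2],90)-4   # flat top only
               ~~~~~~~~~~~~~^^^^^^^^^^^
    return _quantile_unchecked(
        a, q, axis, out, overwrite_input, method, keepdims, weights)
    return _ureduce(a,
                    func=_quantile_ureduce_func,
    ...<5 lines>...
                    overwrite_input=overwrite_input,
                    method=method)
    r = func(a, **kwargs)
    result = _quantile(arr,
                       quantiles=q,
    ...<2 lines>...
                       out=out,
                       weights=wgt)
    slices_having_nans = np.isnan(arr[-1, ...])
                                  ~~~^^^^^^^^^
IndexError: index -1 is out of bounds for axis 0 with size 0
```

Red's cap top went from 47.0 to 37.2 in the same view, a drop of 10 mm, and it has not shifted. The script error only came from the arm hiding yellow. Now I'll press yellow, with the same total travel down to a commanded z of 35.7.

Request:
step_arm:
  plan:
    - {"x":-0.02,"y":-0.1,"z":0.2,"rx":0,"ry":0,"rz":0}
    - {"x":0,"y":0,"z":0.3,"rx":0,"ry":0,"rz":0}
    - {"x":0,"y":0,"z":0.4,"rx":0,"ry":0,"rz":0}
    - {"x":0,"y":0,"z":0.3,"rx":0,"ry":0,"rz":0}
    - {"x":0,"y":0,"z":0.2,"rx":0,"ry":0,"rz":0}
    - {"x":0,"y":0,"z":0.1,"rx":0,"ry":0,"rz":0}
    - {"x":0,"y":0,"z":0.1,"rx":0,"ry":0,"rz":0}
    - {"x":0,"y":0,"z":0.1,"rx":0,"ry":0,"rz":0}
    - {"x":0,"y":0,"z":0,"rx":0,"ry":0,"rz":0}
    - {"x":0,"y":0,"z":0,"rx":0,"ry":0,"rz":0}

```text
t: 9.42
eef_pos: [604.6, 120.3, 48.2]
tcp_rot: [3.141, 0.0, 2.763]
ft_force: [-0.6, -0.2, 0.2]
opening: 0.006
grip_force: 0.0
```

Request:
step_arm:
  plan:
    - {"x":0,"y":0,"z":0.04,"rx":0,"ry":0,"rz":0}
    - {"x":0,"y":0,"z":0.04,"rx":0,"ry":0,"rz":0}
    - {"x":0,"y":0,"z":0.04,"rx":0,"ry":0,"rz":0}
    - {"x":0,"y":0,"z":0.04,"rx":0,"ry":0,"rz":0}
    - {"x":0,"y":0,"z":0.04,"rx":0,"ry":0,"rz":0}
    - {"x":0,"y":0,"z":0.04,"rx":0,"ry":0,"rz":0}
    - {"x":0,"y":0,"z":0.04,"rx":0,"ry":0,"rz":0}
    - {"x":0,"y":0,"z":0.04,"rx":0,"ry":0,"rz":0}
    - {"x":0,"y":0,"z":0.04,"rx":0,"ry":0,"rz":0}
    - {"x":0,"y":0,"z":0.04,"rx":0,"ry":0,"rz":0}

```text
t: 10.25
eef_pos: [604.7, 120.2, 38.1]
tcp_rot: [3.141, 0.0, 2.763]
ft_force: [0.0, 0.5, 2.6]
opening: 0.006
grip_force: 1.5
```

Request:
step_arm:
  plan:
    - {"x":0,"y":0,"z":0.02,"rx":0,"ry":0,"rz":0}
    - {"x":0,"y":0,"z":0.02,"rx":0,"ry":0,"rz":0}
    - {"x":0,"y":0,"z":0.02,"rx":0,"ry":0,"rz":0}
    - {"x":0,"y":0,"z":0.02,"rx":0,"ry":0,"rz":0}
    - {"x":0,"y":0,"z":0.02,"rx":0,"ry":0,"rz":0}
    - {"x":0,"y":0,"z":0,"rx":0,"ry":0,"rz":0}
    - {"x":0,"y":0,"z":0,"rx":0,"ry":0,"rz":0}
    - {"x":0,"y":0,"z":0,"rx":0,"ry":0,"rz":0}
    - {"x":0,"y":0,"z":0,"rx":0,"ry":0,"rz":0}
    - {"x":0,"y":0,"z":0,"rx":0,"ry":0,"rz":0}

```text
t: 11.08
eef_pos: [604.7, 120.3, 36.2]
tcp_rot: [3.141, 0.001, 2.763]
ft_force: [-0.8, 1.1, 8.6]
opening: 0.004
grip_force: 4.4
```

Yellow is on its stop at 8.6 N and z 36.2. Next I'll lift straight up and go to blue.

Request:
step_arm:
  plan:
    - {"x":0,"y":0,"z":-0.1,"rx":0,"ry":0,"rz":0}
    - {"x":0,"y":0,"z":-0.3,"rx":0,"ry":0,"rz":0}
    - {"x":0,"y":0,"z":-0.5,"rx":0,"ry":0,"rz":0}
    - {"x":0,"y":0,"z":-0.5,"rx":0,"ry":0,"rz":0}
    - {"x":0,"y":0,"z":-0.5,"rx":0,"ry":0,"rz":0}
    - {"x":0.2,"y":-0.4,"z":-0.3,"rx":0,"ry":0,"rz":0}
    - {"x":0.4,"y":-0.7,"z":0,"rx":0,"ry":0,"rz":0}
    - {"x":0.4,"y":-0.7,"z":0,"rx":0,"ry":0,"rz":0}
    - {"x":0.4,"y":-0.7,"z":0,"rx":0,"ry":0,"rz":0}
    - {"x":0.4,"y":-0.7,"z":0,"rx":0,"ry":0,"rz":0}

```text
t: 11.92
eef_pos: [531.7, 61.7, 91.4]
tcp_rot: [3.141, 0.0, 2.763]
ft_force: [0.4, 0.6, -0.1]
opening: 0.005
grip_force: 0.0
```

Request:
step_arm:
  plan:
    - {"x":0.4,"y":-0.7,"z":0,"rx":0,"ry":0,"rz":0}
    - {"x":0.4,"y":-0.7,"z":0,"rx":0,"ry":0,"rz":0}
    - {"x":0.4,"y":-0.7,"z":0,"rx":0,"ry":0,"rz":0}
    - {"x":0.4,"y":-0.7,"z":0,"rx":0,"ry":0,"rz":0}
    - {"x":0.16,"y":-0.44,"z":0,"rx":0,"ry":0,"rz":0}
    - {"x":0,"y":0,"z":0,"rx":0,"ry":0,"rz":0}
    - {"x":0,"y":0,"z":0,"rx":0,"ry":0,"rz":0}
    - {"x":0,"y":0,"z":0,"rx":0,"ry":0,"rz":0}
    - {"x":0,"y":0,"z":0,"rx":0,"ry":0,"rz":0}
    - {"x":0,"y":0,"z":0,"rx":0,"ry":0,"rz":0}

```text
t: 12.75
eef_pos: [462.8, 4.0, 90.6]
tcp_rot: [3.141, 0.0, 2.764]
ft_force: [0.7, 0.1, 0.3]
opening: 0.007
grip_force: 0.0
```

```bash
sed -i 's/        top=P/        if len(U)<40: print(n,k,"hidden"); continue\n        top=P/' h.py; python3 -c "
from h import *
go(*T['blue'],47.5)
caps(shot('top','t4.png'),'top'); caps(shot('side','s4.png'),'side')" | cut -c1-400
```

```text
t 12.75 pos [462.8   4.   90.6] F [0.7 0.1 0.3] open 0.01 tool shift units [ 0.01 -0.02  1.72] turn units [0. 0. 0.]
top red npx 136 100 px 385.3 205.9 mid (np.float64(385.0), np.float64(206.0)) w/h 13 13 ztop 36.5 depth xy [ 571.4 -142.6] plane [ 571.5 -142.7]
top yellow npx 133 98 px 289.7 195.7 mid (np.float64(290.0), np.float64(196.0)) w/h 13 13 ztop 36.2 depth xy [604.7 123.5] plane [604.7 123.6]
top blue hidden
top white npx 40 16 px 429.9 241.5 mid (np.float64(421.5), np.float64(248.0)) w/h 34 29 ztop 2.1 depth xy [ 469.  -275.1] plane [ 470.8 -263.9]
side red npx 239 167 px 369.6 250.6 mid (np.float64(369.0), np.float64(250.5)) w/h 17 14 ztop 35.5 depth xy [ 572.2 -144.2] plane [ 565.3 -148.5]
side yellow npx 46 5 px 298.2 172.8 mid (np.float64(301.0), np.float64(173.0)) w/h 15 3 ztop 332.9 depth xy [432.1 -54.5] plane [647.4 186.2]
side blue npx 270 29 px 301.1 230.9 mid (np.float64(302.5), np.float64(241.5)) w/h 22 34 ztop 196.8 depth xy [394.1 -95.6] plane [494.3  18.8]
side white npx 121 112 px 366.4 301.8 mid (np.float64(367.5), np.float64(309.0)) w/h 36 35 ztop -0.8 depth xy [ 473.6 -215.3] plane [ 451.2 -228.7]
```

Red and yellow are both at about 36 mm and have not moved. Blue is next.

Request:
step_arm:
  plan:
    - {"x":0,"y":0,"z":0.2,"rx":0,"ry":0,"rz":0}
    - {"x":0,"y":0,"z":0.3,"rx":0,"ry":0,"rz":0}
    - {"x":0,"y":0,"z":0.4,"rx":0,"ry":0,"rz":0}
    - {"x":0,"y":0,"z":0.3,"rx":0,"ry":0,"rz":0}
    - {"x":0,"y":0,"z":0.2,"rx":0,"ry":0,"rz":0}
    - {"x":0,"y":0,"z":0.1,"rx":0,"ry":0,"rz":0}
    - {"x":0,"y":0,"z":0.1,"rx":0,"ry":0,"rz":0}
    - {"x":0,"y":0,"z":0.1,"rx":0,"ry":0,"rz":0}
    - {"x":0,"y":0,"z":0,"rx":0,"ry":0,"rz":0}
    - {"x":0,"y":0,"z":0,"rx":0,"ry":0,"rz":0}

```text
t: 13.68
eef_pos: [462.4, 3.6, 48.2]
tcp_rot: [3.141, 0.0, 2.763]
ft_force: [-0.6, -0.1, -0.3]
opening: 0.007
grip_force: 0.0
```

Request:
step_arm:
  plan:
    - {"x":0,"y":0,"z":0.04,"rx":0,"ry":0,"rz":0}
    - {"x":0,"y":0,"z":0.04,"rx":0,"ry":0,"rz":0}
    - {"x":0,"y":0,"z":0.04,"rx":0,"ry":0,"rz":0}
    - {"x":0,"y":0,"z":0.04,"rx":0,"ry":0,"rz":0}
    - {"x":0,"y":0,"z":0.04,"rx":0,"ry":0,"rz":0}
    - {"x":0,"y":0,"z":0.04,"rx":0,"ry":0,"rz":0}
    - {"x":0,"y":0,"z":0.04,"rx":0,"ry":0,"rz":0}
    - {"x":0,"y":0,"z":0.04,"rx":0,"ry":0,"rz":0}
    - {"x":0,"y":0,"z":0.04,"rx":0,"ry":0,"rz":0}
    - {"x":0,"y":0,"z":0.04,"rx":0,"ry":0,"rz":0}

```text
t: 14.52
eef_pos: [462.5, 3.5, 38.0]
tcp_rot: [3.141, 0.0, 2.763]
ft_force: [0.2, -0.3, 2.5]
opening: 0.006
grip_force: 1.5
```

Request:
step_arm:
  plan:
    - {"x":0,"y":0,"z":0.02,"rx":0,"ry":0,"rz":0}
    - {"x":0,"y":0,"z":0.02,"rx":0,"ry":0,"rz":0}
    - {"x":0,"y":0,"z":0.02,"rx":0,"ry":0,"rz":0}
    - {"x":0,"y":0,"z":0.02,"rx":0,"ry":0,"rz":0}
    - {"x":0,"y":0,"z":0.02,"rx":0,"ry":0,"rz":0}
    - {"x":0,"y":0,"z":0,"rx":0,"ry":0,"rz":0}
    - {"x":0,"y":0,"z":0,"rx":0,"ry":0,"rz":0}
    - {"x":0,"y":0,"z":0,"rx":0,"ry":0,"rz":0}
    - {"x":0,"y":0,"z":0,"rx":0,"ry":0,"rz":0}
    - {"x":0,"y":0,"z":0,"rx":0,"ry":0,"rz":0}

```text
t: 15.35
eef_pos: [462.5, 3.5, 36.2]
tcp_rot: [3.141, 0.001, 2.763]
ft_force: [-1.1, -0.7, 12.5]
opening: 0.004
grip_force: 6.5
```

Blue is on its stop at 12.5 N. I'll lift clear and back off so both cameras can check everything.

Request:
step_arm:
  plan:
    - {"x":0,"y":0,"z":-0.1,"rx":0,"ry":0,"rz":0}
    - {"x":0,"y":0,"z":-0.3,"rx":0,"ry":0,"rz":0}
    - {"x":0,"y":0,"z":-0.5,"rx":0,"ry":0,"rz":0}
    - {"x":0,"y":0,"z":-0.8,"rx":0,"ry":0,"rz":0}
    - {"x":0,"y":0,"z":-0.8,"rx":0,"ry":0,"rz":0}
    - {"x":0,"y":0,"z":-0.8,"rx":0,"ry":0,"rz":0}
    - {"x":0,"y":0,"z":-0.8,"rx":0,"ry":0,"rz":0}
    - {"x":0,"y":0,"z":-0.8,"rx":0,"ry":0,"rz":0}
    - {"x":0,"y":0,"z":-0.8,"rx":0,"ry":0,"rz":0}
    - {"x":0.3,"y":0.3,"z":-0.4,"rx":0,"ry":0,"rz":0}

```text
t: 16.18
eef_pos: [458.8, 12.7, 190.4]
tcp_rot: [3.141, 0.002, 2.762]
ft_force: [0.3, 0.6, -0.2]
opening: 0.007
grip_force: 0.0
```

Request:
step_arm:
  plan:
    - {"x":0.6,"y":0.6,"z":0,"rx":0,"ry":0,"rz":0}
    - {"x":0.7,"y":0.9,"z":0,"rx":0,"ry":0,"rz":0}
    - {"x":0.7,"y":0.9,"z":0,"rx":0,"ry":0,"rz":0}
    - {"x":0.7,"y":0.9,"z":0,"rx":0,"ry":0,"rz":0}
    - {"x":0.7,"y":0.9,"z":0,"rx":0,"ry":0,"rz":0}
    - {"x":0.7,"y":0.9,"z":0,"rx":0,"ry":0,"rz":0}
    - {"x":0.7,"y":0.9,"z":0,"rx":0,"ry":0,"rz":0}
    - {"x":0.7,"y":0.9,"z":0,"rx":0,"ry":0,"rz":0}
    - {"x":0.4,"y":0.5,"z":0,"rx":0,"ry":0,"rz":0}
    - {"x":0,"y":0,"z":0,"rx":0,"ry":0,"rz":0}

```text
t: 17.02
eef_pos: [387.7, 242.1, 187.9]
tcp_rot: [-3.141, -0.001, 2.766]
ft_force: [-0.1, -0.1, 0.0]
opening: 0.005
grip_force: 0.0
```

```bash
python3 -c "
from h import *
caps(shot('top','t5.png'),'top',(36,)); c=shot('side','s5.png'); caps(c,'side',(36,))
cv2.imwrite('pics/s5c.png',cv2.resize(c['image'][100:350,180:460,::-1],None,fx=2.3,fy=2.3))
s=state(); print(s['t'],s['eef_pos'],s['ft_force'])"
```

```text
top red npx 134 97 px 384.9 206.1 mid (np.float64(385.0), np.float64(206.0)) w/h 13 13 ztop 36.1 depth xy [ 571.2 -141.1] plane [ 571.7 -143.2]
top yellow npx 131 103 px 290.0 195.6 mid (np.float64(290.0), np.float64(195.5)) w/h 13 12 ztop 36.5 depth xy [605.4 123.3] plane [605.4 123.3]
top blue npx 115 97 px 333.1 245.7 mid (np.float64(333.5), np.float64(246.0)) w/h 12 13 ztop 35.9 depth xy [463.1   4.5] plane [463.1   4.5]
top white npx 93 65 px 421.7 245.6 mid (np.float64(420.5), np.float64(251.5)) w/h 36 36 ztop 0.8 depth xy [ 457.5 -251.3] plane [ 459.2 -243.4]
side red npx 240 173 px 369.2 250.7 mid (np.float64(366.5), np.float64(254.0)) w/h 22 21 ztop 35.2 depth xy [ 563.6 -148.6] plane [ 570.9 -143.9]
side yellow npx 161 106 px 303.2 192.4 mid (np.float64(303.5), np.float64(192.5)) w/h 14 10 ztop 35.6 depth xy [595.6 112.4] plane [605.  122.9]
side blue npx 222 165 px 296.6 243.7 mid (np.float64(296.0), np.float64(244.0)) w/h 17 13 ztop 35.3 depth xy [463.    3.8] plane [462.6   3.3]
side white npx 113 104 px 368.8 302.9 mid (np.float64(367.5), np.float64(308.5)) w/h 36 34 ztop -0.1 depth xy [ 475.1 -221.3] plane [ 457.6 -231.4]
17.1167 [388.64968866 239.98314116 187.86615087] [-0.04435723 -0.42463129 -0.82644953]
```

View pics/s5c.png

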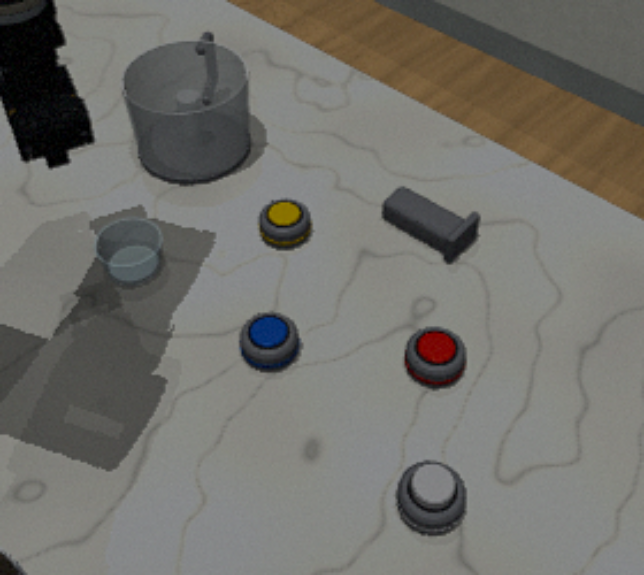

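The crop shows the red (437,350), yellow (284,213) and blue (269,332) caps down, at about 36 mm and in their original places. White (433,485) is still up and the arm is clear.

```bash
python3 -c "
from cell import *
print(job_done())"
```

```text
the job is handed in; nothing more can be done
None
```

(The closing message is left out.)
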